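Set the toaster to the third browning click

ROBOT

A 7-joint arm with a two-finger parallel gripper is mounted at the origin on a cart in front of the work surface, level with it; the furniture and walls round the work are solid. World frame = base frame: x ahead of the robot, y to its left, z up, the work surface at z = 0. Lengths are in m, angles in degrees, forces in N, time in s.
With the tool pointing down it reaches from about 0.4 to 0.85 m from the base axis. Payload 4.4 kg.
Tool frame: the origin (TCP) lies on the centre line of the jaws, within the pads' length; the fingertips stand 22 mm ahead of it and the grasp point (between the pads) lies 3 mm ahead of it; z points along the fingers, y is the line along which they close (so a half turn about z gives the same grasp; the last joint's range is limited). The gripper opens to 94 mm and grips with 3 to 60 N. Pads are 16 mm wide; open, the fingers measure 119 mm over their backs; the gripper's body (75 mm by 177 mm) begins 78 mm behind the grasp point.
Start: joints at [-70.405, 36.005, 2.206, 86.941, -1.547, 57.084, -1.146], TCP at [0.258, 0.597, 0.227] pointing down, gripper open.
Joint ranges: [-175.42, 175.42], [-21.48, 121.26], [-71.46, 75.88], [10.55, 141.38], [-63.04, 243.04], [13.31, 113.54], [-168.57, 168.57]. Speed limits (degrees/s): [147.25, 147.25, 180, 180, 180, 180, 180].

INTERFACE

Orientations are given as a 3x3 rotation matrix whose columns are the frame's x, y, z axes.
In Python, from workcell import env gives the robot as it stands.
- The arm moves only by the shell command python3 -m jog 'ROWS' [FORCE]. ROWS is JSON, a list of rows, each a list of 7 numbers: the shift along the tool's x, y, z in units of 30 mm (1.0 is 30 mm), then the turn, a rotation vector about the tool's x, y, z in units of 5 degrees (1.0 is 5 degrees), then the opening, from -1 (shut) to 1 (fully open). In form: [[dx, dy, dz, wx, wy, wz, claw], ...]. A call has 1 to 8 rows; each row shifts and turns the commanded pose from where the row before left it, along the tool's axes as they then stand; what a row does not reach is not made up. A row lasts 1/12 s, in which the tool goes at most 41.7 mm and 7.16 degrees, less where a joint would pass 70% of its speed; a pose out of reach is approached as far as the arm can. A call is refused whole if a number of a shift passes 1 or a number of a turn 1, either way. A call with a gripper value outside its range is refused whole. The fingers move at their own pace and stop on an object; FORCE is the grip in N (left out, the last holds). Time passes only in rows, so rows that do not move let the fingers close. It gives the time, the measured TCP pose, the force, the opening and the grip force at its end, in the units of the state.
- env.get_obs(): the state, without advancing time (a new reading comes with each control period).
- env.read_camera(name): name is "side" or "top"; returns the picture (480x640x3 uint8, blue, green, red); there is no depth.
- env.camera_info(name): a dict with "fx", "fy", "cx", "cy" (pixels), "rvec" (rotation vector, rad) and "tvec" (3), from world to camera coordinates, as OpenCV has them. Camera axes: x right, y down, z forward; pixel columns grow to the right and rows downward; lengths in m; the calibration is good to about 2 mm. A picture is of the moment at which its call begins. camera_info takes no time and is no camera call.
- env.job_done(): hands the job in; it is judged then, once.
Trained networks look in the newest picture that a camera, given by its name, has taken for a name from the list of things; names that differ only in an ending like _2 or _b are one class to them, and where a whole thing is asked for, a point or a joint stands for the part that bears it (a point fixed in the world has none). Each returns a list of dicts, best first, with "p" (0 to 1); they miss things now and then, are a little off and sometimes report something else, mostly with a low value. They report only what shows in the picture. A call takes as long as a camera call.
- env.find_in(camera, target): "centre" ([x, y, z] in m, in world coordinates, good to about 4 mm: the middle of the surface that is visible of it).
- env.landmark_of(camera, target): "centre" ([x, y, z] in m, in world coordinates, good to about 4 mm: a listed point, or the origin of a listed thing).
The state is a dict: "time": time; "joint_pos": joint angles; "joint_velocities": joint speeds; "joint_efforts": joint torques, N m; "tool_pos": TCP position; "ee_rot": TCP orientation; "force": force on the tool from outside, world axes, zero at the start; "wrist_torque": the same for the moment, N m; "opening": finger opening in m; "grasp_force": force on a finger pad.
Only numpy, scipy, OpenCV 4.12 (cv2) and the standard library are available. Lean on these libraries where they do the work, as an engineer would, in place of code of your own. Each camera call takes 0.05 s, during which the arm holds its last target. There are 200 camera calls.

TASK

Set the toaster's browning with the small slide lever on its top: with the fingertips push the lever back (to the left as seen from the toaster's front) until it rests against its low stop, then push it the other way, counting the clicks, and stop at the third click, never going on to the fourth, and take the hand away. Only push the lever with the fingers, gently: do not pinch it, and leave everything standing around the toaster where it is.

Things in the scene. Friction and masses are not known exactly. Their poses are not given: they have to be found in the camera images.
- toaster: Steel two-slot toaster, black end caps, 172 (x) x 270 (y) x 165 mm high, fixed; an unused carriage paddle sticks out 21 mm at its -y end. Origin: centre of its underside. Own axes: -x is its front (to the robot, turned up to 0.6 rad), y along its length, z up. The top is flat but for two slots and the browning lever, which stands in a black deck along the front edge.
- low_stop (a point): On the toaster's control deck (z = 165 mm over the worktop, 50 mm wide in toaster x, 170 mm long in y) under the lever's centre when it is at its low stop: toaster x = -50, y = +35 mm. Axes as the toaster's. Beside the groove white marks show the settings: a dot at the low stop, then five ticks, one a click, ever longer towards toaster -y.
- lever_top (a point): Centre of the top of the browning lever, a silver ribbed tab 26 mm wide (toaster x), 12 mm thick along the slide (toaster y), standing 24 mm up from the deck, so this point is 189 mm above the worktop. It slides straight from above low_stop towards toaster -y (right, seen from the front). Axes as the toaster's. Captive: it cannot be lifted.
- browning_lever (a joint): Lever travel in m: 0 = low stop, 0.070 = far stop. Sprung notches every 14 mm: 0, then clicks 1 to 5 at 0.014, 0.028, 0.042 (third), 0.056, 0.070. Starts at or between clicks 1 and 2. Leaving a notch takes about 4 to 5 N; the force falls to nothing at the crest 7 mm on; 1 to 2 mm past it the lever jumps by itself into the next notch and stays there.
- store_jar: Loose white jar with a wooden lid, 98 mm across, 96 mm high, near the toaster's +y end; origin at the centre of its underside. Not to be disturbed.
- bowl: White bowl, fixed in place, 125 mm across, 56 mm high, beyond the toaster's -y end; origin at the centre of its underside. Not part of the job.
- trivet: Loose round dark-wood trivet, 91 mm across, 12 mm high, behind the toaster; origin at the centre of its underside. Not to be disturbed.
- timer: Loose round kitchen timer, white dial on a dark base, 65 mm across, 37 mm high, behind the toaster; origin at the centre of its underside. Not to be disturbed.
- peeler: Loose peeler, 59 x 135 x 10 mm, lying on the right of the worktop; origin at the centre of its underside. Not to be disturbed.

How it is judged (in metres and radians):
On the way:
1. the lever is back against its low stop (within 4 mm) (value of joint browning_lever below 0.004 m), for 0.1 s.
At the end, for the whole second after the job is handed in: The lever rests in the third click from the low stop (0.042 m, within 4 mm), at rest, and every loose thing stands within 20 mm of where it was (value of joint browning_lever between 0.038 and 0.046 m and velocity of joint browning_lever between -0.005 and 0.005 m/s and distance of each of store_jar, trivet, timer, peeler from where it was at the start of the episode below 0.02 m); the robot touches nothing.
It fails at once if the lever is pushed past the third click into the fourth (travel over 51 mm) (value of joint browning_lever above 0.051 m).
It fails at once if the lever is pinched or shoved hard (over 36 N between fingers and lever) (contact force between the fingers and browning_lever above 36 N).
It fails at once if a bystander is pushed, lifted or knocked over (moved over 30 mm) (distance of any of store_jar, trivet, timer, peeler from where it was at the start of the episode above 0.03 m).
It also fails if it takes over 48 s, if anything falls off the work surface, if the arm or the gripper's body presses on something with over 40 N, if the wrist force passes 120 N, or if a joint passes its speed limit or range.

## Working session

There is one attempt and no reset: what is moved stays moved. The work goes in short steps, Python scripts to look and compute and a shell command to move; the robot and the scene stay as the last step left them, time stands still between calls to the robot, and variables do not carry over. Pictures are saved under pics/ and viewed, at most 10 in all, crops included, and the job is handed in when it is done.

```bash
mkdir -p pics; ls; python3 - <<'E'
from workcell import env
import cv2,numpy as np
for c in("top","side"):
    im=env.read_camera(c); cv2.imwrite(f"pics/{c}0.png",im)
    for t in("lever_top","low_stop","toaster","store_jar","trivet","timer"):
        r=env.landmark_of(c,t); print(c,t,[(np.round(d["centre"],4).tolist(),round(d["p"],2)) for d in r[:2]])
o=env.get_obs();print(o["time"],o["tool_pos"],np.round(o["ee_rot"],3).tolist(),o["opening"],o["force"])
E
```

```text
pics
top lever_top [([0.5144, -0.0594, 0.1871], 0.46)]
top low_stop [([0.4996, -0.0268, 0.1625], 0.68)]
top toaster [([0.5657, -0.0379, -0.0022], 0.88)]
top store_jar []
top trivet [([0.6983, 0.0423, 0.0028], 0.82)]
top timer [([0.7162, -0.0548, 0.0032], 0.53)]
side lever_top [([0.5159, -0.0548, 0.1883], 0.47)]
side low_stop [([0.5049, -0.0319, 0.1594], 0.75)]
side toaster []
side store_jar []
side trivet [([0.6979, 0.0407, -0.0025], 0.7)]
side timer [([0.723, -0.061, -0.0021], 0.7)]
0.7 [0.25775093 0.59672854 0.22751435] [[-0.918, 0.397, -0.0], [0.397, 0.918, 0.0], [0.0, 0.0, -1.0]] 0.09378775994798552 [-0.24578711 -0.23495095  0.17311758]
```

View pics/top0.png

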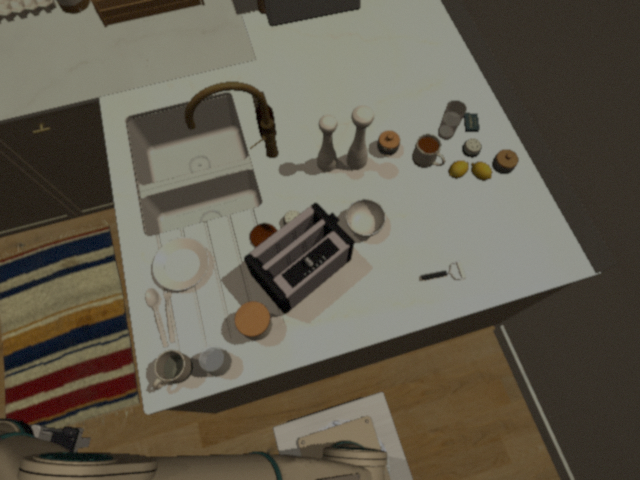

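View pics/side0.png

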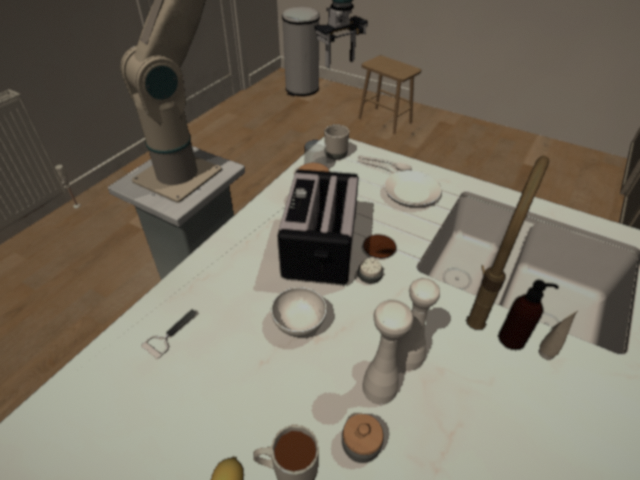

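The top view shows the toaster turned, at about (300,257), with the deck marks near (308,262). The jar is at (253,320), the timer and trivet are behind the toaster, and the bowl is at (363,218). I'll zoom in for the yaw.

```bash
cat > h.py <<'E'
import numpy as np,cv2
from workcell import env
def cam(c):
    i=env.camera_info(c);K=np.array([[i["fx"],0,i["cx"]],[0,i["fy"],i["cy"]],[0,0,1.]])
    R=cv2.Rodrigues(np.array(i["rvec"],float))[0];return K,R,np.array(i["tvec"],float).ravel()
def proj(c,P):
    K,R,t=cam(c);q=(K@(R@np.atleast_2d(P).T+t[:,None])).T;return q[:,:2]/q[:,2:]
def onz(c,uv,z):
    K,R,t=cam(c);o=-R.T@t;d=R.T@np.linalg.inv(K)@np.array([*uv,1.]);return o+d*(z-o[2])/d[2]
E
python3 - <<'E'
from h import *
for c,(x,y,w,h,s) in {"top":(235,195,130,120,6),"side":(265,160,110,90,7)}.items():
    im=cv2.imread(f"pics/{c}0.png")[y:y+h,x:x+w]
    im=cv2.resize(im,None,fx=s,fy=s,interpolation=cv2.INTER_CUBIC)
    im=np.clip(255*(im/255.)**.6,0,255).astype(np.uint8)
    cv2.imwrite(f"pics/{c}z.png",im[:600,:800])
E
```

```text
(no output)
```

View pics/topz.png

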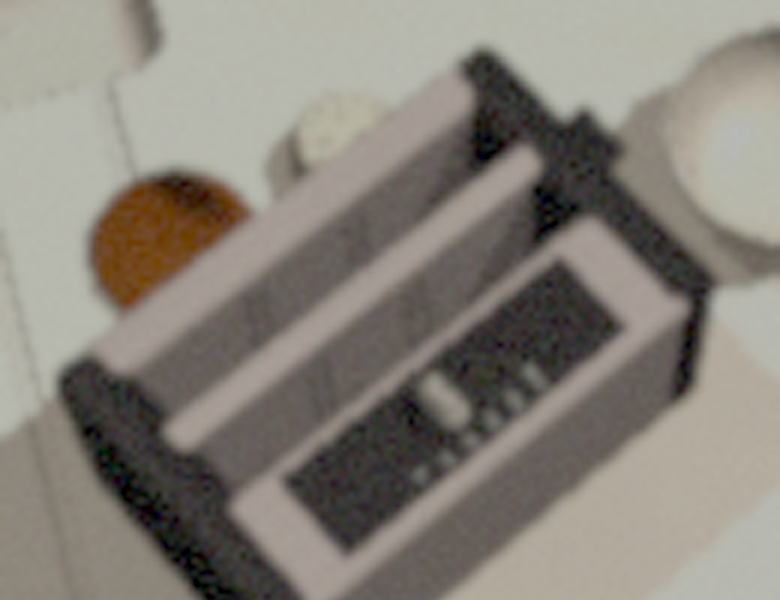

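View pics/sidez.png

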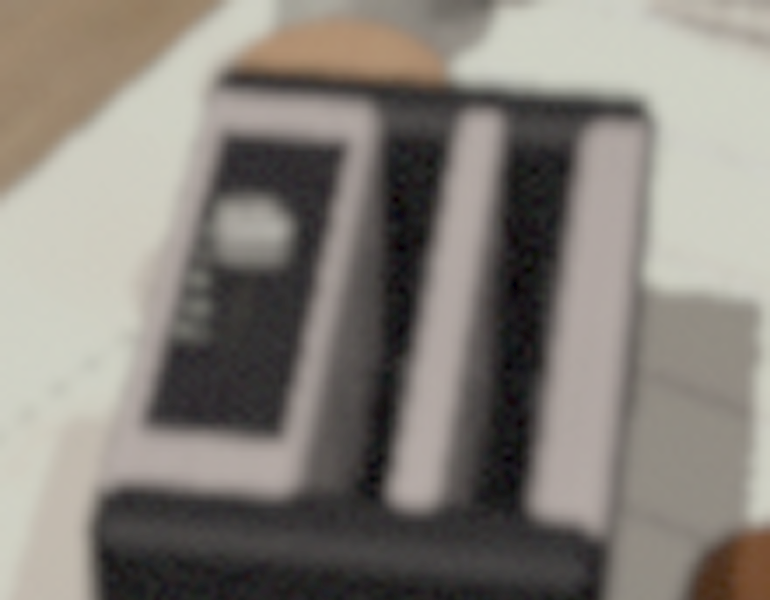

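The zooms show the deck's corners clearly. In topz they are at (285,480), (347,553), (623,326) and (563,262). In sidez they are at (225,138), (347,143), (283,435) and (147,428). The lever top is near (437,385) in topz. Next I fit the toaster pose.

```bash
cat >> h.py <<'E'
def Tw(p,P):  # toaster pose (x,y,yaw) -> world
    P=np.atleast_2d(np.array(P,float));c,s=np.cos(p[2]),np.sin(p[2])
    return np.c_[p[0]+c*P[:,0]-s*P[:,1],p[1]+s*P[:,0]+c*P[:,1],P[:,2]]
E
python3 - <<'E'
from h import *
from scipy.optimize import least_squares
D=[[-.025,.085,.165],[-.075,.085,.165],[-.075,-.085,.165],[-.025,-.085,.165]]
t=np.array([[285,480],[347,553],[623,326],[563,262]])/6+[235,195]-.4
s=np.array([[347,143],[225,138],[147,428],[283,435]])/7+[265,160]-.4
for z in (.155,.165,.175):
  D=np.array(D);D[:,2]=z
  for n,f in(("both",lambda p:np.r_[proj("top",Tw(p,D))-t,proj("side",Tw(p,D))-s].ravel()),("top",lambda p:(proj("top",Tw(p,D))-t).ravel()),("side",lambda p:(proj("side",Tw(p,D))-s).ravel())):
    r=least_squares(f,[.566,-.04,-.4]);print(z,n,np.round(r.x,4),np.degrees(r.x[2]).round(2),"rms",np.sqrt(np.mean(r.fun**2)).round(2))
    if n=="both": p=r.x
  if z==.165:
    np.save("p.npy",p);print("low_stop",Tw(p,[-.05,.035,.165]))
    # lever travel sweep vs side/top
    for q in(0,.014,.021,.028): print(q,((proj("top",Tw(p,[-.05,.035-q,.189]))[0]-[235,195]+.4)*6).round(),((proj("side",Tw(p,[-.05,.035-q,.189]))[0]-[265,160]+.4)*7).round(),Tw(p,[-.05,.035-q,.189]).round(4))
E
```

```text
0.155 both [ 0.5632 -0.0409  0.4168] 23.88 rms 1.63
0.155 top [ 0.5669 -0.0444  0.4106] 23.52 rms 0.94
0.155 side [ 0.5575 -0.0338  0.4243] 24.31 rms 0.65
0.165 both [ 0.5638 -0.0435  0.4193] 24.03 rms 1.0
0.165 top [ 0.5635 -0.0436  0.411 ] 23.55 rms 1.09
0.165 side [ 0.5643 -0.0438  0.4256] 24.38 rms 0.85
low_stop [[ 0.50390907 -0.0318633   0.165     ]]
0 [396. 433.] [265. 161.] [[ 0.5039 -0.0319  0.189 ]]
0.014 [420. 413.] [259. 185.] [[ 0.5096 -0.0447  0.189 ]]
0.021 [432. 403.] [256. 197.] [[ 0.5125 -0.051   0.189 ]]
0.028 [444. 394.] [253. 209.] [[ 0.5153 -0.0574  0.189 ]]
0.175 both [ 0.5645 -0.046   0.4219] 24.17 rms 2.08
0.175 top [ 0.5601 -0.0428  0.4114] 23.57 rms 1.25
0.175 side [ 0.5711 -0.0538  0.4268] 24.45 rms 1.07
```

The two-view fit gives the toaster's yaw as 24.0° and the low stop at (0.504, -0.032). The deck height of 165 mm is confirmed, and the lever is at about 25 mm. I'll close the fist and turn tool x along the slide (+42.6° about tool z), rising a little.

```bash
python3 -m jog '[[0,0,-0.15,0,0,1,-1],[0,0,-0.15,0,0,1,-1],[0,0,-0.15,0,0,1,-1],[0,0,-0.15,0,0,1,-1],[0,0,-0.15,0,0,1,-1],[0,0,-0.15,0,0,1,-1],[0,0,-0.15,0,0,1,-1],[0,0,-0.15,0,0,1,-1]]' 20
python3 -m jog '[[0,0,0,0,0,0.52,-1],[0,0,0,0,0,0,-1]]'
cat >> h.py <<'E'
def go(tgt): # toaster-frame TCP target (m) -> shift in tool units
    o=env.get_obs();R=np.array(o["ee_rot"]);p=np.load("p.npy")
    P=np.array(o["tool_pos"]);c,s=np.cos(p[2]),np.sin(p[2]);d=P[:2]-p[:2]
    print("t",round(o["time"],2),"in toaster mm",np.round(1e3*np.array([c*d[0]+s*d[1],-s*d[0]+c*d[1],P[2]]),1),"F",np.round(o["force"],1))
    print("xaxis deg",np.degrees(np.arctan2(R[1,0],R[0,0])).round(2),"slide",(np.degrees(p[2])+90).round(2),"z",R[:,2].round(3))
    print("units",(R.T@(Tw(p,tgt)[0]-P)/.03).round(2))
E
python3 -c "from h import *;go([-.05,-.03,.26])"
```

```text
time: 1.37
tool_pos: [0.2577, 0.5967, 0.2637]
ee_rot: [[-0.445, 0.896, -0.0], [0.896, 0.445, 0.0], [0.0, -0.0, -1.0]]
force: [0.4, 0.4, 0.5]
opening: 0.0444
grasp_force: 0.0
time: 1.53
tool_pos: [0.2577, 0.5969, 0.2638]
ee_rot: [[-0.407, 0.914, 0.0], [0.914, 0.407, 0.001], [0.0, 0.001, -1.0]]
force: [-0.2, -0.0, 0.3]
opening: 0.0307
grasp_force: 0.0
t 1.53 in toaster mm [-18.9 709.6 263.8] F [-0.2 -0.   0.3]
xaxis deg 113.99 slide 114.03 z [ 0.     0.001 -1.   ]
units [-24.65  -1.02   0.12]
```

```bash
R='x'; python3 -m jog '[[-1,0,0,0,0,0,-1],[-1,0,0,0,0,0,-1],[-1,0,0,0,0,0,-1],[-1,0,0,0,0,0,-1],[-1,0,0,0,0,0,-1],[-1,0,0,0,0,0,-1],[-1,0,0,0,0,0,-1],[-1,0,0,0,0,0,-1]]' >/dev/null
python3 -m jog '[[-1,0,0,0,0,0,-1],[-1,0,0,0,0,0,-1],[-1,0,0,0,0,0,-1],[-1,0,0,0,0,0,-1],[-1,0,0,0,0,0,-1],[-1,0,0,0,0,0,-1],[-1,0,0,0,0,0,-1],[-1,0,0,0,0,0,-1]]' | head -3
python3 -m jog '[[-1,0,0,0,0,0,-1],[-1,0,0,0,0,0,-1],[-1,0,0,0,0,0,-1],[-1,0,0,0,0,0,-1],[-1,0,0,0,0,0,-1],[-1,0,0,0,0,0,-1],[0,0,0,0,0,0,-1],[0,0,0,0,0,0,-1]]'
python3 -c "from h import *;go([-.05,-.03,.195])"
```

```text
time: 2.87
tool_pos: [0.4536, 0.157, 0.2636]
ee_rot: [[-0.409, 0.913, 0.0], [0.913, 0.409, 0.0], [0.0, 0.0, -1.0]]
time: 3.53
tool_pos: [0.5268, -0.0079, 0.2633]
ee_rot: [[-0.405, 0.914, -0.0], [0.914, 0.405, -0.001], [-0.0, -0.0, -1.0]]
force: [0.3, 1.5, 0.3]
opening: 0.0003
grasp_force: 0.0
t 3.53 in toaster mm [-19.4  47.5 263.3] F [0.3 1.5 0.3]
xaxis deg 113.89 slide 114.03 z [-0.    -0.001 -1.   ]
units [-2.59 -1.01  2.28]
```

```bash
python3 -m jog '[[-0.9,-0.4,0,0,0,0,-1],[-0.9,-0.4,0,0,0,0,-1],[-0.79,-0.2,0,0,0,0,-1],[0,0,0.6,0,0,0,-1],[0,0,0.6,0,0,0,-1],[0,0,0.6,0,0,0,-1],[0,0,0.48,0,0,0,-1],[0,0,0,0,0,0,-1]]'
python3 - <<'E'
from h import *
go([-.05,.021,.195])
im=env.read_camera("top")[195:295,235:365];cv2.imwrite("pics/t2.png",cv2.resize(im,None,fx=6,fy=6,interpolation=cv2.INTER_CUBIC))
im=env.read_camera("side")[140:240,255:385];cv2.imwrite("pics/s2.png",cv2.resize(im,None,fx=6,fy=6,interpolation=cv2.INTER_CUBIC))
E
```

```text
time: 4.2
tool_pos: [0.5287, -0.0869, 0.1925]
ee_rot: [[-0.41, 0.912, -0.006], [0.912, 0.41, 0.002], [0.004, -0.004, -1.0]]
force: [-0.4, 0.8, 0.2]
opening: 0.0005
grasp_force: 0.0
t 4.2 in toaster mm [-49.8 -25.4 192.5] F [-0.4  0.8  0.2]
xaxis deg 114.21 slide 114.03 z [-0.006  0.002 -1.   ]
units [ 1.55 -0.   -0.08]
```

View pics/s2.png

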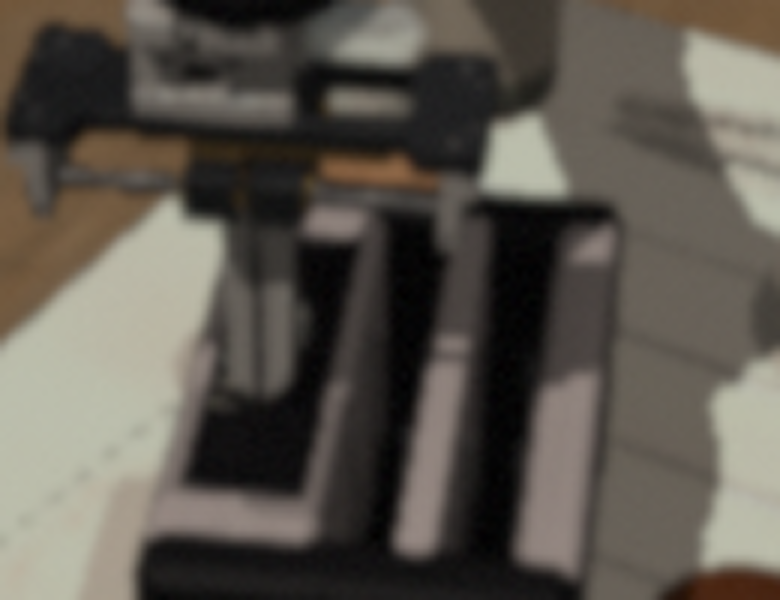

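The side view shows the closed fist at (258,390), just above the deck on the -y side of the lever, with the lever hidden behind it. Now I push towards +y.

```bash
for i in 1; do python3 -m jog '[[0,0,0,0,0,0,-1],[0.15,0,0,0,0,0,-1],[0.15,0,0,0,0,0,-1],[0.15,0,0,0,0,0,-1],[0,0,0,0,0,0,-1]]' >/dev/null; python3 -c "from h import *;go([-.05,.021,.195])"; python3 -m jog '[[0.1,0,0,0,0,0,-1],[0.1,0,0,0,0,0,-1],[0,0,0,0,0,0,-1]]' >/dev/null;python3 -c "from h import *;go([-.05,.021,.195])"; done
```

```text
t 4.72 in toaster mm [-48.5 -13.4 195.4] F [ 0.7  0.1 -0.1]
xaxis deg 114.13 slide 114.03 z [ 0.     0.001 -1.   ]
units [ 1.15 -0.05  0.02]
t 4.97 in toaster mm [-48.7  -8.1 195.1] F [-0.3 -0.5 -0.5]
xaxis deg 114.07 slide 114.03 z [-0.  0. -1.]
units [ 0.97 -0.04  0.  ]
```

```bash
python3 -m jog '[[0.1,0,0,0,0,0,-1],[0.1,0,0,0,0,0,-1],[0,0,0,0,0,0,-1]]' >/dev/null;python3 -c "from h import *;go([-.05,.021,.195])"
python3 -m jog '[[0.1,0,0,0,0,0,-1],[0.1,0,0,0,0,0,-1],[0,0,0,0,0,0,-1]]' >/dev/null;python3 -c "from h import *;go([-.05,.021,.195])"
python3 -m jog '[[0.1,0,0,0,0,0,-1],[0.1,0,0,0,0,0,-1],[0,0,0,0,0,0,-1]]' >/dev/null;python3 -c "from h import *;go([-.05,.021,.195])"
python3 -m jog '[[0.1,0,0,0,0,0,-1],[0,0,0,0,0,0,-1]]' >/dev/null;python3 -c "from h import *;go([-.05,.021,.195])"
```

```text
t 5.22 in toaster mm [-48.8  -3.5 195.2] F [ 0.8 -2.5 -1. ]
xaxis deg 114.01 slide 114.03 z [ 0.001 -0.001 -1.   ]
units [ 0.82 -0.04  0.  ]
t 5.47 in toaster mm [-48.9   5.  194.8] F [0.  0.3 0.3]
xaxis deg 114.1 slide 114.03 z [-0.002  0.002 -1.   ]
units [ 0.53 -0.04 -0.  ]
t 5.72 in toaster mm [-48.9   8.8 195. ] F [ 1.3 -3.6 -2.6]
xaxis deg 114.04 slide 114.03 z [ 0.    -0.001 -1.   ]
units [ 0.41 -0.04  0.  ]
t 5.88 in toaster mm [-48.8  12.8 195. ] F [ 0.2 -1.3 -1. ]
xaxis deg 114.05 slide 114.03 z [-0.001  0.001 -1.   ]
units [ 0.27 -0.04  0.  ]
```

```bash
for k in 1; do python3 -m jog '[[0.1,0,0,0,0,0,-1],[0,0,0,0,0,0,-1]]' >/dev/null;python3 -c "from h import *;go([-.05,.021,.195])"
python3 -m jog '[[0.08,0,0,0,0,0,-1],[0,0,0,0,0,0,-1]]' >/dev/null;python3 -c "from h import *;go([-.05,.021,.195])"
python3 -m jog '[[0.04,0,0,0,0,0,-1],[0,0,0,0,0,0,-1]]' >/dev/null;python3 -c "from h import *;go([-.05,.021,.195])"; done
```

```text
t 6.05 in toaster mm [-48.8  16.9 194.9] F [ 0.1 -0.7 -0.4]
xaxis deg 114.09 slide 114.03 z [-0.001  0.002 -1.   ]
units [ 0.14 -0.04 -0.  ]
t 6.22 in toaster mm [-48.7  18.8 195. ] F [-0.1 -0.8 -0. ]
xaxis deg 114.09 slide 114.03 z [-0.001  0.001 -1.   ]
units [ 0.07 -0.04  0.  ]
t 6.38 in toaster mm [-48.8  19.2 195. ] F [ 0.2 -0.3 -0.1]
xaxis deg 114.05 slide 114.03 z [-0.  0. -1.]
units [ 0.06 -0.04  0.  ]
```

Fist is now past the last crest, and the lever should have dropped into 0. I'll continue in 1 mm steps until it meets the stop.

```bash
python3 -m jog '[[0.04,0,0,0,0,0,-1],[0,0,0,0,0,0,-1]]' >/dev/null;python3 -c "from h import *;go([-.05,.021,.195])"|head -1
python3 -m jog '[[0.04,0,0,0,0,0,-1],[0,0,0,0,0,0,-1]]' >/dev/null;python3 -c "from h import *;go([-.05,.021,.195])"|head -1
python3 -m jog '[[0.04,0,0,0,0,0,-1],[0,0,0,0,0,0,-1]]' >/dev/null;python3 -c "from h import *;go([-.05,.021,.195])"|head -1
```

```text
t 6.55 in toaster mm [-48.8  20.2 195. ] F [ 0.2 -1.3 -0. ]
t 6.72 in toaster mm [-48.8  20.5 195.1] F [ 0.5 -2.3 -0.5]
t 6.88 in toaster mm [-48.9  20.6 195.1] F [ 2.5 -4.1 -1.8]
```

```bash
python3 -m jog '[[0.08,0,0,0,0,0,-1],[0,0,0,0,0,0,-1],[0,0,0,0,0,0,-1]]' >/dev/null;python3 -c "from h import *;go([-.05,.021,.195])"|head -1
python3 -m jog '[[-0.4,0,0,0,0,0,-1],[-0.1,0,-0.4,0,0,0,-1],[0,0,-0.6,0,0,0,-1],[0,0,-0.6,0,0,0,-1],[0,0,0,0,0,0,-1]]' >/dev/null
python3 - <<'E'
from h import *
go([-.05,.066,.243])
for c in("top","side"): print([(np.round(d["centre"],4),d["p"]) for d in (env.read_camera(c) is not None and env.landmark_of(c,"lever_top"))])
im=env.read_camera("side")[140:240,255:385];cv2.imwrite("pics/s3.png",cv2.resize(im,None,fx=6,fy=6,interpolation=cv2.INTER_CUBIC))
E
```

```text
t 7.13 in toaster mm [-48.8  20.7 195.2] F [ 3.7 -8.8 -5.4]
t 7.55 in toaster mm [-47.2   8.8 245.8] F [ 1.5 -0.4 -0.4]
xaxis deg 114.02 slide 114.03 z [ 0.005  0.001 -1.   ]
units [ 1.91 -0.09  0.09]
[]
[(array([ 0.5062, -0.0281,  0.1889]), 0.42)]
```

View pics/s3.png

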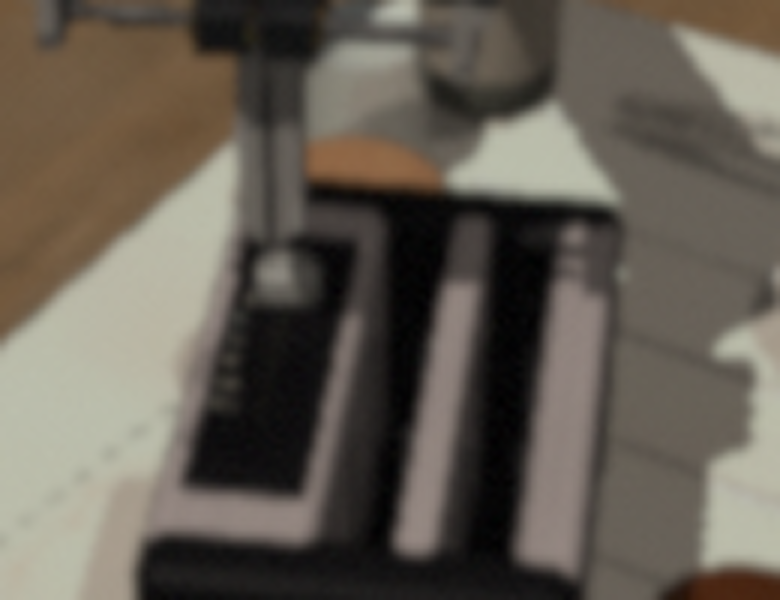

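The lever is at the top end of its groove, by the dot at (283,280). The detector agrees and puts it within 5 mm of the low stop. I'll cross over the lever to its +y side.

```bash
python3 -m jog '[[0.7,0,0,0,0,0,-1],[0.7,0,0,0,0,0,-1],[0.5,-0.05,0,0,0,0,-1],[0,0,0.6,0,0,0,-1],[0,0,0.6,0,0,0,-1],[0,0,0.4,0,0,0,-1],[0,0,0,0,0,0,-1],[0,0,0,0,0,0,-1]]'>/dev/null;python3 -c "from h import *;go([-.05,.0485,.195])"
```

```text
t 8.47 in toaster mm [-51.   67.  194.2] F [0.9 0.2 0.4]
xaxis deg 114.02 slide 114.03 z [-0.003 -0.    -1.   ]
units [-0.62  0.03 -0.03]
```

```bash
python3 -m jog '[[-0.25,0,0,0,0,0,-1],[-0.25,0,0,0,0,0,-1],[0,0,0,0,0,0,-1]]'>/dev/null;python3 -c "from h import *;go([-.05,.010,.195])"|head -1
for i in 1; do python3 -m jog '[[-0.1,0,0,0,0,0,-1],[0,0,0,0,0,0,-1]]'>/dev/null;python3 -c "from h import *;go([-.05,.010,.195])"|head -1
python3 -m jog '[[-0.1,0,0,0,0,0,-1],[0,0,0,0,0,0,-1]]'>/dev/null;python3 -c "from h import *;go([-.05,.010,.195])"|head -1
python3 -m jog '[[-0.1,0,0,0,0,0,-1],[0,0,0,0,0,0,-1]]'>/dev/null;python3 -c "from h import *;go([-.05,.010,.195])"|head -1
python3 -m jog '[[-0.1,0,0,0,0,0,-1],[0,0,0,0,0,0,-1]]'>/dev/null;python3 -c "from h import *;go([-.05,.010,.195])"
done
```

```text
t 8.72 in toaster mm [-49.8  50.2 195.7] F [-0.5  1.6  1.7]
t 8.88 in toaster mm [-49.9  48.9 195.6] F [-0.2  3.1  2. ]
t 9.05 in toaster mm [-50.   45.1 195.3] F [0.1 1.9 1.4]
t 9.22 in toaster mm [-50.5  41.2 195.1] F [ 0.7 -0.8 -0.3]
t 9.38 in toaster mm [-50.6  38.5 195. ] F [ 0.1  0.1 -0.7]
xaxis deg 113.98 slide 114.03 z [ 0.    -0.001 -1.   ]
units [-0.95  0.02  0.  ]
```

First click: the force had vanished by y≈41. The second crest should come near 27 and the third near 13.

```bash
S(){ python3 -c "from h import *;go([-.05,.010,.195])"|head -1; }
python3 -m jog '[[-0.1,0,0,0,0,0,-1],[0,0,0,0,0,0,-1]]'>/dev/null;S
python3 -m jog '[[-0.1,0,0,0,0,0,-1],[0,0,0,0,0,0,-1]]'>/dev/null;S
python3 -m jog '[[-0.1,0,0,0,0,0,-1],[0,0,0,0,0,0,-1]]'>/dev/null;S
python3 -m jog '[[-0.1,0,0,0,0,0,-1],[0,0,0,0,0,0,-1]]'>/dev/null;S
python3 -m jog '[[-0.1,0,0,0,0,0,-1],[0,0,0,0,0,0,-1]]'>/dev/null;S
```

```text
t 9.55 in toaster mm [-50.6  36.9 194.9] F [-0.7  1.5  2.1]
t 9.72 in toaster mm [-50.6  34.4 194.9] F [-1.   3.6  1.3]
t 9.88 in toaster mm [-50.5  29.8 195. ] F [-1.1  0.3 -0.3]
t 10.05 in toaster mm [-50.1  26.  195.2] F [ 0.2 -0.1  0.5]
t 10.22 in toaster mm [-50.1  23.7 195.2] F [-0.5  0.3 -0.1]
```

```bash
S(){ python3 -c "from h import *;go([-.05,.010,.195])"|head -1; }
python3 -m jog '[[-0.1,0,0,0,0,0,-1],[0,0,0,0,0,0,-1]]'>/dev/null;S
python3 -m jog '[[-0.1,0,0,0,0,0,-1],[0,0,0,0,0,0,-1]]'>/dev/null;S
python3 -m jog '[[-0.08,0,0,0,0,0,-1],[0,0,0,0,0,0,-1]]'>/dev/null;S
```

```text
t 10.38 in toaster mm [-50.2  22.2 195.1] F [-1.1  2.4  1.9]
t 10.55 in toaster mm [-50.2  18.8 195. ] F [-0.7  2.8  2.1]
t 10.72 in toaster mm [-50.3  15.2 195.1] F [ 0.7  0.4 -0.7]
```

```bash
S(){ python3 -c "from h import *;go([-.05,.010,.195])"|head -1; }
python3 -m jog '[[-0.06,0,0,0,0,0,-1],[0,0,0,0,0,0,-1]]'>/dev/null;S
python3 -m jog '[[-0.06,0,0,0,0,0,-1],[0,0,0,0,0,0,-1]]'>/dev/null;S
python3 - <<'E'
from h import *
im=env.read_camera("side")[140:240,255:385];cv2.imwrite("pics/s4.png",cv2.resize(im,None,fx=6,fy=6,interpolation=cv2.INTER_CUBIC))
print(env.landmark_of("side","lever_top"), [(q,Tw(np.load("p.npy"),[-.05,.035-q,.189]).round(4),((proj("side",Tw(np.load("p.npy"),[-.05,.035-q,.189]))[0]-[255,140]+.4)*6).round()) for q in(.028,.035,.042,.056)])
E
```

```text
t 10.88 in toaster mm [-50.4  13.3 195.1] F [-0.6  0.2 -0.5]
t 11.05 in toaster mm [-50.4  11.9 195.1] F [-0.4  0.4 -0.5]
[{'centre': [0.5243, -0.0665, 0.1884], 'p': 0.44}] [(0.028, array([[ 0.5153, -0.0574,  0.189 ]]), array([277., 299.])), (0.035, array([[ 0.5182, -0.0638,  0.189 ]]), array([275., 310.])), (0.042, array([[ 0.521 , -0.0702,  0.189 ]]), array([272., 321.])), (0.056, array([[ 0.5267, -0.083 ,  0.189 ]]), array([266., 342.]))]
```

View pics/s4.png

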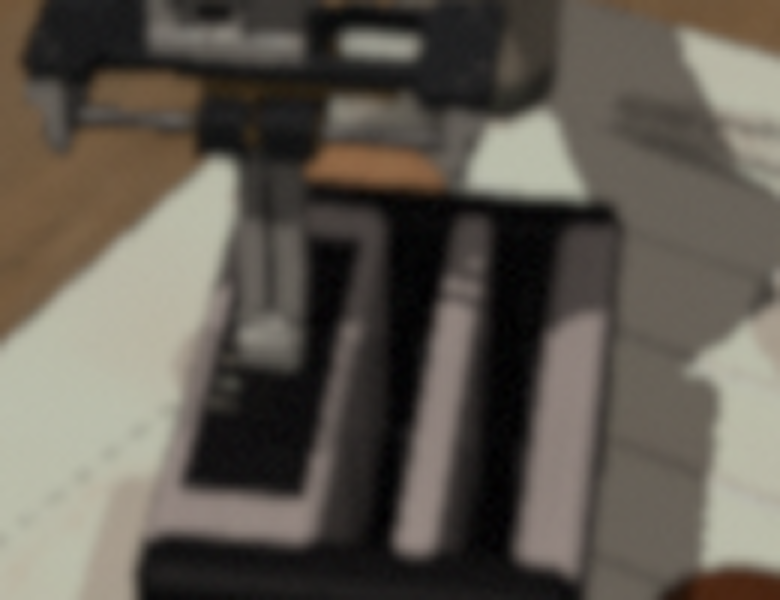

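The lever sits at (268,340), about 60 px from its low-stop place, which is about 40 mm of travel. Two or three ticks are still visible ahead of it. I'll back the fist off, rise, and check.

```bash
python3 -m jog '[[0.4,0,0,0,0,0,-1],[0.4,0,0,0,0,0,-1],[0,0,-0.8,0,0,0,-1],[0,0,-0.8,0,0,0,-1],[0,0,-0.8,0,0,0,-1],[0.8,0.2,0,0,0,0,-1],[0.8,0.2,0,0,0,0,-1],[0.8,0,0,0,0,0,-1]]'>/dev/null
python3 -m jog '[[1,0,0,0,0,0,-1],[1,0,0,0,0,0,-1],[1,0,0,0,0,0,-1],[1,0,0,0,0,0,-1],[1,0,0,0,0,0,-1],[1,0,0,0,0,0,-1],[0,0,0,0,0,0,-1],[0,0,0,0,0,0,-1]]'
python3 - <<'E'
from h import *
ims=[]
for c,(x,y) in {"top":(285,235),"side":(275,160)}.items():
    im=env.read_camera(c);ims.append(cv2.resize(im[y:y+70,x:x+50],None,fx=8,fy=8,interpolation=cv2.INTER_CUBIC))
    print(c,[(t,[np.round(d["centre"],3) for d in env.landmark_of(c,t)[:1]]) for t in("lever_top","trivet","timer","store_jar")])
    print([((proj(c,Tw(np.load("p.npy"),[-.05,.035-q,.189]))[0]-[x,y]+.4)*8).round() for q in(.028,.042,.056)])
im=np.hstack(ims);cv2.imwrite("pics/end.png",np.clip(255*(im/255.)**.6,0,255).astype(np.uint8))
E
```

```text
time: 12.48
tool_pos: [0.4093, 0.207, 0.2669]
ee_rot: [[-0.413, 0.911, -0.001], [0.911, 0.413, 0.0], [0.001, -0.001, -1.0]]
force: [0.7, -0.8, 0.2]
opening: 0.0002
grasp_force: 0.0
top [('lever_top', [array([ 0.523, -0.07 ,  0.186])]), ('trivet', [array([0.697, 0.042, 0.002])]), ('timer', []), ('store_jar', [array([0.429, 0.135, 0.001])])]
[array([192., 205.]), array([224., 179.]), array([255., 153.])]
side [('lever_top', [array([ 0.521, -0.067,  0.191])]), ('trivet', [array([0.7  , 0.042, 0.   ])]), ('timer', [array([ 0.72 , -0.058, -0.002])]), ('store_jar', [])]
[array([210., 239.]), array([202., 267.]), array([195., 296.])]
```

View pics/end.png

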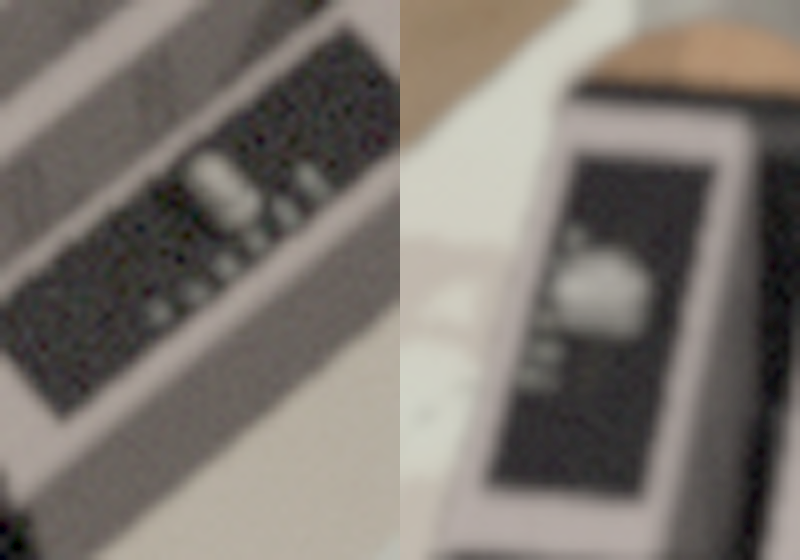

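The lever lies level with the third tick, at (222,190) in the top crop with the tick at (258,240). Both networks put it within 4 mm of the third-click point, and the trivet and timer have not moved. I'm handing in.

```bash
python3 -c "
from workcell import env
print(env.job_done())"
```

```text
the job is handed in; nothing more can be done
None
```

The browning lever was pushed back to its low stop, then forward to the third click. In both camera views it rests within 4 mm of the third-click point, the hand is clear of the toaster, and the job was handed in at about 13 s; no verdict was returned.

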